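# Sort the boxed card sets into their shipping trays

### The job

The five finished packs lying loose on the packing bench, two large tuck boxes, two small tuck boxes and a round tin, must go into the shipping trays: put each one into the free end of the tray that already holds its own kind, lying flat with the same face up as now. Pile them no higher than those already packed in that tray (tuck boxes two high, tins one layer), and do not knock over the glue bottle.

Things in the scene. Friction and masses are not known exactly. Their poses are not given: they have to be found in the camera images.
- deck_a_mid (a point): One large white tuck box of cards, 90 (its x) x 58 (its y) x 22 mm high, about 100 g, lying flat on the table at any yaw; this point is its centre, half-way up (11 mm above its underside); z is up
- deck_b_mid (a point): Another large white tuck box of cards, 90 (its x) x 58 (its y) x 22 mm high, about 100 g, lying flat on the table at any yaw; this point is its centre, half-way up (11 mm above its underside); z is up
- mini_a_mid (a point): One small white tuck box of cards, 66 (its x) x 45 (its y) x 20 mm high, about 50 g, lying flat on the table at any yaw; this point is its centre, half-way up (10 mm above its underside); z is up
- mini_b_mid (a point): Another small white tuck box of cards, 66 (its x) x 45 (its y) x 20 mm high, about 50 g, lying flat on the table at any yaw; this point is its centre, half-way up (10 mm above its underside); z is up
- tin_mid (a point): Round flat slip-lid metal tin, diameter 60 mm, 25 mm high, about 80 g, lid up on the table; this point is its centre, half-way up (12.5 mm above its underside); z is up
- deck_tray_free (a point): Tray for the large tuck boxes: fixed brown cardboard tray, outside 228 (x) x 130 (y) x 36 mm high, 4 mm thick, yaw within 12 degrees. Far end: four large boxes, two high (44 mm). This point: on its floor, 4 mm over the table, mid free (robot's) end; x along the tray to the packed end, y across, z up. Inner walls 65 mm away in -x, 61 mm in +-y; packed goods from 64 mm in +x.
- mini_tray_free (a point): Tray for the small tuck boxes: fixed brown cardboard tray, outside 228 (x) x 130 (y) x 36 mm high, 4 mm thick, yaw within 12 degrees. Far end: six small boxes, two high (40 mm). This point: on its floor, 4 mm over the table, mid free (robot's) end; x along the tray to the packed end, y across, z up. Inner walls 65 mm away in -x, 61 mm in +-y; packed goods from 64 mm in +x.
- tin_tray_free (a point): Tray for the round tins: fixed brown cardboard tray, outside 228 (x) x 130 (y) x 36 mm high, 4 mm thick, yaw within 12 degrees. Far end: two tins side by side, one layer (25 mm). This point: on its floor, 4 mm over the table, mid free (robot's) end; x along the tray to the packed end, y across, z up. Inner walls 65 mm away in -x, 61 mm in +-y; packed goods from 94 mm in +x.
- glue: White plastic glue bottle with a pointed nozzle, diameter 44 mm, 112 mm tall, standing on the table between two trays; a bystander. Origin at the centre of its underside, z up its axis
There are look-alikes about, which are no part of the job. Leave any blue, green or pink look-alike of the part that bears mini_b_mid alone.

How it is judged:
By the outcome, as a careful person would: the job done as asked, in the order asked, and still so for the second after the job is handed in, with the robot touching nothing.
It also fails if it takes over 131 s, if anything falls off the work surface, if the arm or the gripper's body presses on something with over 40 N, if the wrist force passes 120 N, or if a joint passes its speed limit or range.

### The arm

A 6-joint arm with a two-finger parallel gripper is mounted at the origin on the work surface. World frame = base frame: x ahead of the robot, y to its left, z up, the work surface at z = 0. Lengths are in m, angles in rad, forces in N, time in s.
With the tool pointing down it reaches from about 0.275 to 0.825 m from the base axis. Payload 4.9 kg.
Tool frame: the origin (TCP) lies midway between the tips of the shut fingers; the grasp point (between the pads) lies 19 mm behind it (grip_point_offset is the distance from the TCP to the grasp point, in m); z points along the fingers, x is the direction in which the jaws open and shut, and the axes are right-handed (so a half turn about z gives the same grasp; the last joint's range is limited). The gripper opens to 85 mm and grips with 20 to 120 N. Pads are 22 mm wide; open, the fingers measure 114 mm over their backs; the gripper's body (76 mm by 85 mm) begins 54 mm behind the grasp point. The pads swing forward as they close: fully open they stand 13 mm farther back than shut.
Start: joints at [-1.394, 0.326, -0.193, 1.052, 0, 1.437], TCP at [0.168, -0.524, 0.231] pointing down, gripper open.
Joint ranges: [-2.65, 2.65], [-0.97, 1.79], [-1.3, 1.35], [-1.93, 2.1], [-1.47, 1.37], [-3.14, 3.14]. Speed limits (rad/s): [2.57, 2.57, 3.14, 3.14, 3.14, 3.14].

### API

Orientations are given as a rotation vector (axis times angle).
In Python, from cell import * gives the robot as it stands. Calls block until the motion is done:
- movep(position, orientation): joint-space move of the TCP to a pose.
- move_l(position, velocity=0.15, rot=None, until_force=None): straight line of the TCP; rot=None keeps the orientation; velocity is the mean speed in m/s. With until_force (N) it stops when the force on the tool has changed by that much, and returns True; else False.
- set_joints(angles): joint-space move.
- let_go() and grab(newtons=None): open the fingers fully, or close them until they stop; newtons is the grip in N (None keeps the last).
- sleep(seconds).
- ik(position, orientation): joint angles nearest the present ones, or None.
- get_state(): the state.
- grab_frame(name): name is "scene" or "top"; returns a dict with "img" (400x640x3 uint8, red, green, blue), "fx", "fy", "cx", "cy" (pixels), "cam_to_world" (4x4, takes a point from camera to world coordinates). Camera axes: x right, y down, z forward; pixel columns grow to the right and rows downward; lengths in m; the calibration is good to about 2 mm. A picture is of the moment at which its call begins. There is no depth.
A pose or a line that the arm cannot do raises MotionError and nothing moves.
- sign_off(): hands the job in, once; it reports no verdict.
Trained networks look in the newest picture that a camera, given by its name, has taken for a name from the list of things; names that differ only in an ending like _2 or _b are one class to them, and where a whole thing is asked for, a point or a joint stands for the part that bears it (a point fixed in the world has none). Each returns a list of dicts, best first, with "score" (0 to 1); they miss things now and then, are a little off and sometimes report something else, mostly with a low value. They report only what shows in the picture. A call takes as long as a camera call. They do not tell look-alikes from the thing itself.
- spot_in(camera, name): "centre" ([column, row] in pixels, amid what is visible of it).
- silhouettes(camera, name): "mask" (400x640 bool, what is visible of it) and "centre" ([column, row] in pixels, amid what is visible of it).
- tip_of(camera, name): "centre" ([column, row] in pixels: a listed point, or the origin of a listed thing).
The state is a dict: "clock": time; "q": joint angles; "joint_velocities": joint speeds; "tau": joint torques, N m; "position": TCP position; "eef_rot": TCP orientation; "contact_force": force on the tool from outside, world axes, zero at the start; "wrist_torque": the same for the moment, N m; "finger_gap": opening from 0.0 (shut) to 1.0 (fully open).
Only numpy, scipy, OpenCV 4.12 (cv2) and the standard library are available. Lean on these libraries where they do the work, as an engineer would, in place of code of your own. Each camera call takes 0.05 s, during which the arm holds its last target.

## Working session

There is one attempt and no reset: what is moved stays moved. The work goes in short steps, each a Python script; the robot and the scene stay as the last script left them, time stands still between calls to the robot, and variables do not carry over. Pictures are saved under pics/ and viewed, and the job is handed in when it is done.

```bash
ls; mkdir -p pics; python3 - <<'E'
from cell import *
import cv2
for c in ("scene","top"):
    f=grab_frame(c); cv2.imwrite(f"pics/{c}0.png",f["img"][:,:,::-1])
    print(c,f["fx"],f["fy"],f["cx"],f["cy"]); print(f["cam_to_world"])
print(get_state())
E
```

```text
pics
scene 449.6958580891068 449.6958580891068 312.97179356065766 198.31122397218346
[[ 0.82442461  0.44283805 -0.35244649  0.92695362]
 [ 0.56594546 -0.63902396  0.52091662 -0.72541427]
 [ 0.00545995 -0.62892197 -0.77744926  1.07795313]
 [ 0.          0.          0.          1.        ]]
top 398.8270104064255 398.8270104064255 317.96742555570944 198.69182530386723
[[-0.012084   -0.99872081  0.04909908  0.3961866 ]
 [-0.9998841   0.01252369  0.00865748 -0.01557984]
 [-0.00926131 -0.04898877 -0.99875639  1.2112345 ]
 [ 0.          0.          0.          1.        ]]
{'clock': 0.1, 'q': array([-1.39420934e+00,  3.26892545e-01, -1.93476747e-01,  1.05199287e+00,
        5.84138137e-06,  1.43663968e+00]), 'joint_velocities': array([-2.23157701e-03, -2.56403367e-03,  2.24617845e-03, -2.21959434e-04,
       -3.19765303e-05, -9.20296930e-04]), 'tau': array([ 1.28583371e-03, -4.44239008e+01,  2.63038588e+01,  7.90694001e-03,
       -5.30935756e-05,  7.82570510e-06]), 'position': array([ 0.16811567, -0.52313532,  0.23057044]), 'eef_rot': array([-2.53756524e+00,  1.85027861e+00,  1.76874719e-03]), 'contact_force': array([-0.03492753, -0.25078401,  0.16552384]), 'wrist_torque': array([-0.02611924, -0.00759563,  0.02592917]), 'finger_gap': 0.9998229294390262}
```

View pics/top0.png

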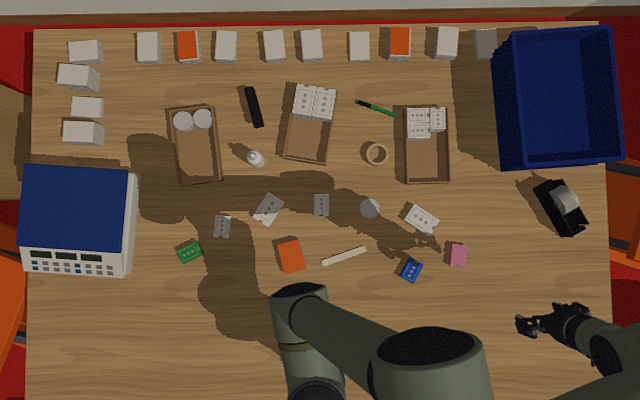

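View pics/scene0.png

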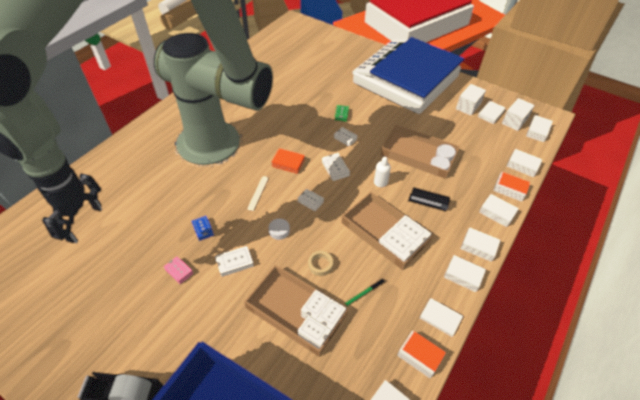

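```bash
cat > h.py <<'E'
from cell import *
import numpy as np, cv2
from scipy.spatial.transform import Rotation as R
def proj_px(f,uv,z):
    T=f["cam_to_world"]; d=T[:3,:3]@np.array([(uv[0]-f["cx"])/f["fx"],(uv[1]-f["cy"])/f["fy"],1.0])
    o=T[:3,3]; return o+d*(z-o[2])/d[2]
def w2p(f,P):
    T=f["cam_to_world"]; P=np.atleast_2d(P); c=(P-T[:3,3])@T[:3,:3]
    return np.c_[f["fx"]*c[:,0]/c[:,2]+f["cx"], f["fy"]*c[:,1]/c[:,2]+f["cy"]]
E
python3 - <<'E'
from h import *
for c in ("top","scene"):
    f=grab_frame(c)
    for n,z in (("deck_a_mid",.011),("mini_a_mid",.010),("tin_mid",.0125),("deck_tray_free",.004),("mini_tray_free",.004),("tin_tray_free",.004),("glue",0)):
        for d in tip_of(c,n):
            print(c,n,round(d["score"],2),np.round(d["centre"],1),np.round(proj_px(f,d["centre"],z)[:2],4))
E
```

```text
top deck_a_mid 0.78 [420.4 219.6] [ 0.3886 -0.3115]
top mini_a_mid 0.86 [222.5 228.5] [0.369  0.2834]
top tin_mid 0.73 [200.9 161.6] [0.5721 0.3483]
top tin_mid 0.67 [370.3 209.1] [ 0.4219 -0.1619]
top deck_tray_free 0.74 [308.6 142. ] [0.6292 0.0214]
top mini_tray_free 0.56 [424.6 160.3] [ 0.5682 -0.3304]
top tin_tray_free 0.66 [199.7 162. ] [0.5722 0.3546]
top glue 0.62 [256.1 160.3] [0.5757 0.1828]
top glue 0.4 [367.2 206.1] [ 0.4314 -0.1542]
scene deck_a_mid 0.96 [233.4 257.2] [ 0.3811 -0.3076]
scene mini_a_mid 0.82 [344.4 134.4] [0.3714 0.286 ]
scene tin_mid 0.92 [276.2 228.4] [ 0.4199 -0.1642]
scene deck_tray_free 0.64 [374.5 220.5] [0.6374 0.0282]
scene mini_tray_free 0.67 [281.6 297.9] [ 0.5617 -0.3274]
scene tin_tray_free 0.91 [408.3 145.8] [0.5764 0.3679]
scene glue 0.72 [380.2 181.7] [0.5756 0.1747]
scene glue 0.34 [408.3 147.4] [0.5787 0.365 ]
```

```bash
python3 - <<'E'
from h import *
f=grab_frame("top");i=f["img"][:,:,::-1]
g=np.clip(i.astype(float)/255,0,1)**.7*255
cv2.imwrite("pics/t1.png",cv2.resize(g[70:280,150:350].astype(np.uint8),None,fx=2.8,fy=2.8,interpolation=3))
cv2.imwrite("pics/t2.png",cv2.resize(g[70:280,300:500].astype(np.uint8),None,fx=2.8,fy=2.8,interpolation=3))
f=grab_frame("scene");i=f["img"][:,:,::-1]
g=np.clip(i.astype(float)/255,0,1)**.7*255
cv2.imwrite("pics/s1.png",cv2.resize(g[90:290,220:470].astype(np.uint8),None,fx=3,fy=3,interpolation=3))
E
```

```text
(no output)
```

View pics/t1.png

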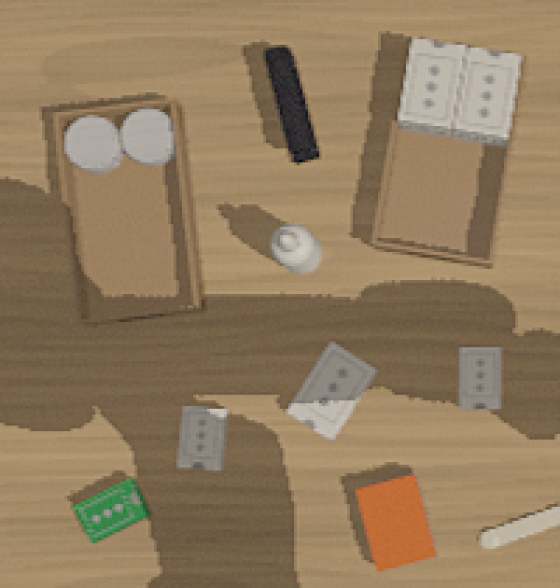

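View pics/t2.png

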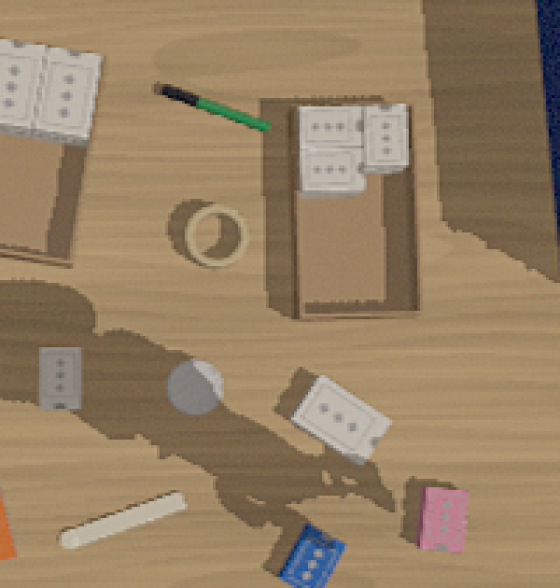

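View pics/s1.png

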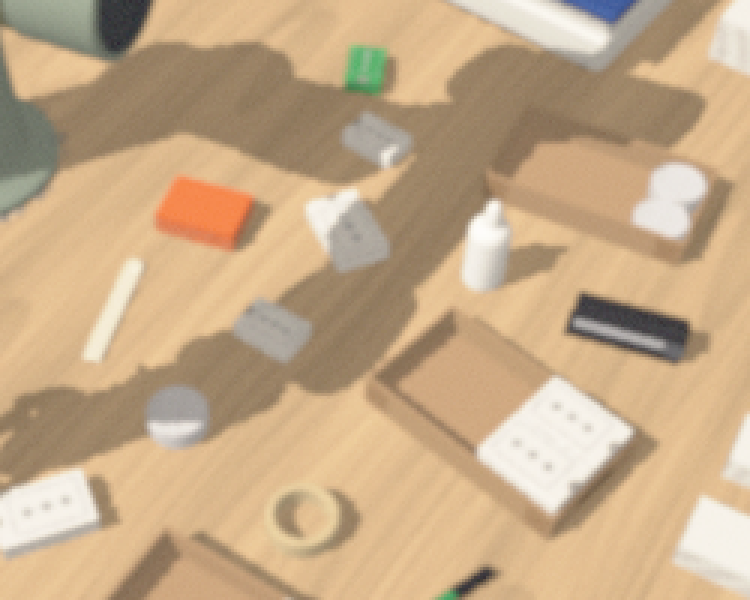

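The white boxes at top-view (267,208) and (421,218) are decks by size. Those at (222,226) and (321,204) are minis, and (370,208) is the tin. The green (190,251), blue (411,269), pink (457,254) and orange (290,255) boxes are look-alikes and stay put. The crop confirms the colours. Next I fit poses.

```bash
cat >> h.py <<'E'
from scipy.optimize import minimize
def boxpts(x,y,yaw,L,W,z0,z1):
    c,s=np.cos(yaw),np.sin(yaw)
    return np.array([[x+c*a-s*b,y+s*a+c*b,z] for z in(z0,z1) for a,b in((L/2,W/2),(L/2,-W/2),(-L/2,-W/2),(-L/2,W/2))])
def cylpts(x,y,r,z0,z1):
    t=np.linspace(0,2*np.pi,36); return np.array([[x+r*np.cos(a),y+r*np.sin(a),z] for z in (z0,z1) for a in t])
S=8
def iou(f,P,mask,box):
    u0,v0,u1,v1=box
    h=cv2.convexHull(((w2p(f,P)-[u0,v0]+.5)*S-.5).astype(np.float32)).round().astype(np.int32)
    m=np.zeros(((v1-v0)*S,(u1-u0)*S),np.uint8); cv2.fillConvexPoly(m,h,1)
    M=np.kron(mask[v0:v1,u0:u1].astype(np.uint8),np.ones((S,S),np.uint8))
    return (m&M).sum()/max(1,(m|M).sum())
def fit(f,mask,kind,init,yaws=None):
    v,u=np.nonzero(mask); box=(max(u.min()-12,0),max(v.min()-12,0),min(u.max()+13,640),min(v.max()+13,400))
    L,W,H=kind; best=None
    for y0 in (np.arange(0,np.pi,np.pi/8) if W else [0]):
        fn=(lambda p:-iou(f,boxpts(p[0],p[1],p[2],L,W,0,H),mask,box)) if W else (lambda p:-iou(f,cylpts(p[0],p[1],L/2,0,H),mask,box))
        x0=np.array([init[0],init[1],y0])
        r=minimize(fn,x0,method="Nelder-Mead",options=dict(initial_simplex=x0+np.vstack([np.zeros(3),np.diag([.006,.006,.2])]),maxiter=120))
        if best is None or r.fun<best.fun: best=r
    return best.x,-best.fun
K={"deck_a_mid":(.09,.058,.022),"mini_a_mid":(.066,.045,.020),"tin_mid":(.06,0,.025)}
def loose(cams=("top","scene"),names=K):
    for c in cams:
        f=grab_frame(c)
        for n in names:
            for d in silhouettes(c,n):
                p0=proj_px(f,d["centre"],K[n][2]/2)
                if p0[0]>.47 or d["score"]<.3: continue
                x,s=fit(f,d["mask"],K[n],p0)
                print(c,n,round(d["score"],2),np.round(d["centre"]),d["mask"].sum(),"xy",np.round(x[:2],4),"yaw",round(np.degrees(x[2])%180,1),"iou",round(s,3),flush=True)
E
python3 - <<'E'
from h import *
loose()
E
```

```text
top deck_a_mid 0.89 [416. 220.] 617 xy [ 0.3896 -0.3107] yaw 55.7 iou 0.945
top mini_a_mid 0.89 [218. 227.] 366 xy [0.3769 0.2862] yaw 174.2 iou 0.949
top mini_a_mid 0.48 [323. 204.] 331 xy [ 0.4374 -0.0137] yaw 177.9 iou 0.952
top tin_mid 0.65 [367. 209.] 337 xy [ 0.4263 -0.1558] yaw 2.4 iou 0.953
scene deck_a_mid 0.75 [233. 258.] 703 xy [ 0.3896 -0.3172] yaw 55.2 iou 0.924
scene mini_a_mid 0.49 [346. 138.] 253 xy [0.3769 0.2777] yaw 174.7 iou 0.913
scene tin_mid 0.64 [278. 230.] 355 xy [ 0.4257 -0.1619] yaw 177.1 iou 0.918
```

```bash
python3 - <<'E'
from h import *
f=grab_frame("top");i=f["img"][:,:,::-1]
g=(np.clip(i.astype(float)/255,0,1)**.7*255).astype(np.uint8)
for n,(u,v) in {"tin":(155,90),"deck":(272,72),"mini":(390,90)}.items():
    cv2.imwrite(f"pics/tray_{n}.png",cv2.resize(g[v:v+105,u:u+80],None,fx=5.5,fy=5.5,interpolation=2))
E
python3 - <<'E'
from h import *
obs=[(.3896,-.3139,55.5,K["deck_a_mid"]),(.3769,.282,174.4,K["mini_a_mid"]),(.4374,-.0137,178,K["mini_a_mid"])]
for c in("top","scene"):
    f=grab_frame(c); im=f["img"][:,:,::-1]; tiles=[]
    for x,y,a,k in obs:
        P=boxpts(x,y,np.radians(a),k[0],k[1],0,k[2]); uv=w2p(f,P); u0,v0=(uv.mean(0)-24).astype(int)
        t=cv2.resize(im[v0:v0+48,u0:u0+48],None,fx=8,fy=8,interpolation=0)
        for q in (uv[:4],uv[4:]): cv2.polylines(t,[((q-[u0,v0]+.5)*8).round().astype(np.int32)],True,(0,0,255),1)
        tiles.append(cv2.resize(t,(266,266)))
    for d in silhouettes(c,"deck_a_mid")[:1]: pass
    cv2.imwrite(f"pics/ov_{c}.png",np.hstack(tiles))
E
```

```text
(no output)
```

View pics/ov_top.png

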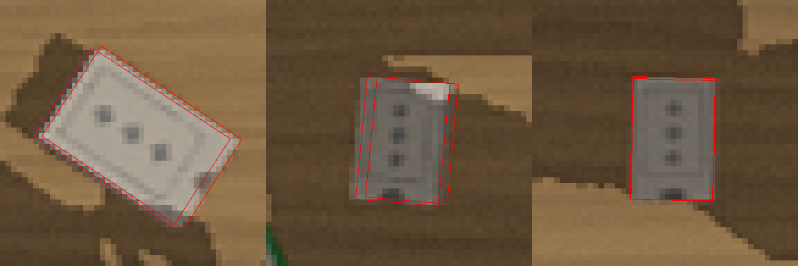

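View pics/ov_scene.png

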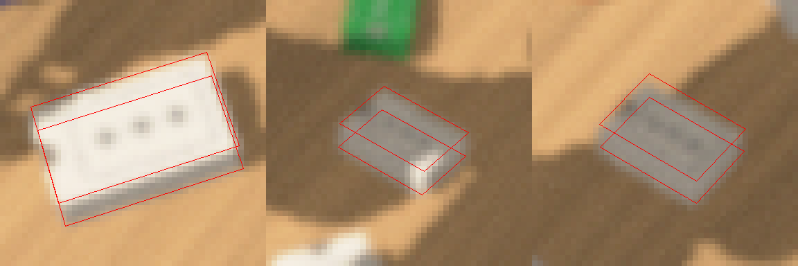

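View pics/tray_tin.png

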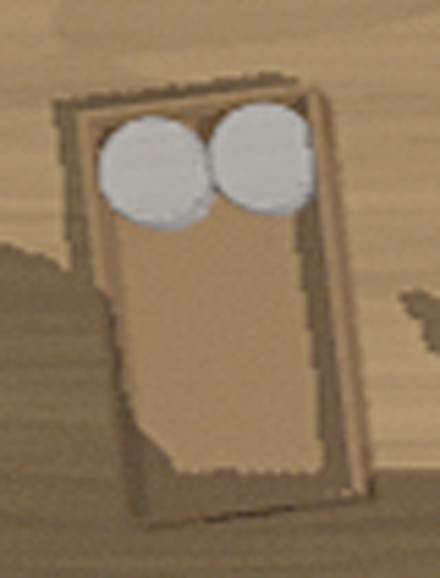

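View pics/tray_deck.png

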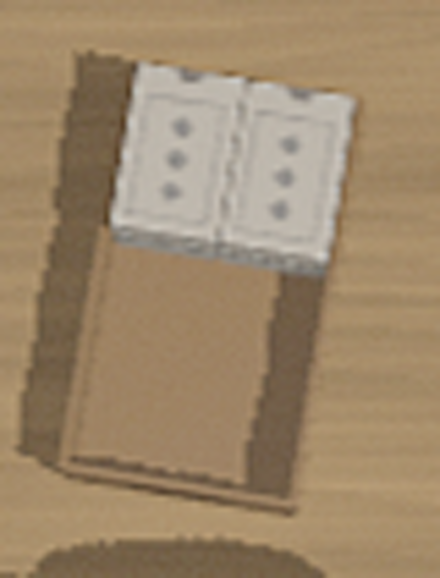

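View pics/tray_mini.png

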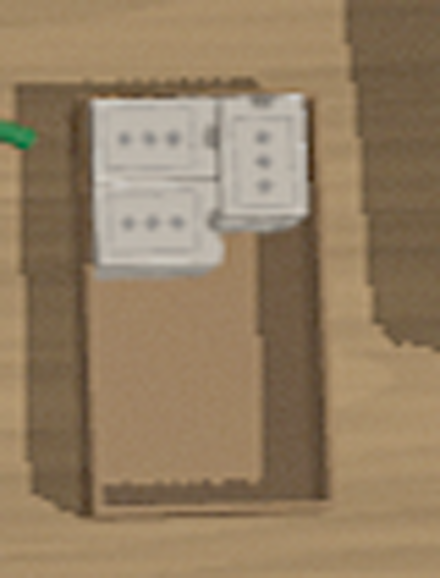

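```bash
cat >> h.py <<'E'
def traypts(x,y,yaw,off=0,z=.036):
    c,s=np.cos(yaw),np.sin(yaw)
    return np.array([[x+c*a-s*b,y+s*a+c*b,z] for a,b in((.159-off,.065-off),(.159-off,-.065+off),(-.069+off,-.065+off),(-.069+off,.065-off))])
def tile(f,polys,sz=(66,66),k=4,pts=None):
    im=f["img"][:,:,::-1]; im=(np.clip(im/255.,0,1)**.6*255).astype(np.uint8)
    pr=[(w2p(f,P),c) for P,c in polys]; a=np.vstack([p for p,_ in pr]); u0,v0=((a.min(0)+a.max(0))/2-np.array(sz)/2).astype(int)
    t=cv2.resize(im[v0:v0+sz[1],u0:u0+sz[0]],None,fx=k,fy=k,interpolation=0)
    for p,c in pr: cv2.polylines(t,[((p-[u0,v0]+.5)*k*16).round().astype(np.int32)],True,c,1,cv2.LINE_AA,4)
    return t
def trayov(trays,name):
    for c in ("top","scene"):
        f=grab_frame(c); ts=[]
        for x,y,a in trays:
            a=np.radians(a)
            ts.append(tile(f,[(traypts(x,y,a),(0,0,255)),(traypts(x,y,a,.004),(255,0,0)),(traypts(x,y,a,0,0),(0,200,0))],(88,100) if c=="top" else (112,100),k=3 if c=="top" else 2))
        cv2.imwrite(f"pics/{name}_{c}.png",np.hstack(ts))
E
python3 - <<'E'
from h import *
trayov([(.572,.358,7),(.632,.024,-10.5),(.566,-.329,3.5)],"tr1")
f=grab_frame("top"); x,y,a=.4225,.146,-32
ts=[]
for c in("top","scene"):
    f=grab_frame(c)
    P=boxpts(x,y,np.radians(a),.09,.058,0,.022); ts.append(tile(f,[(P[:4],(0,200,0)),(P[4:],(0,0,255))],(50,50),8))
cv2.imwrite("pics/d2.png",np.hstack(ts))
E
```

```text
(no output)
```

View pics/tr1_top.png

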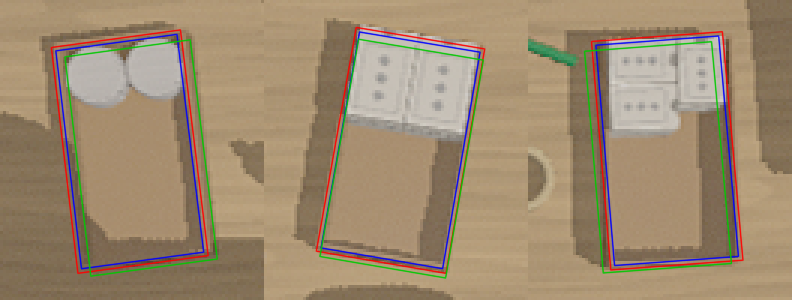

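View pics/tr1_scene.png

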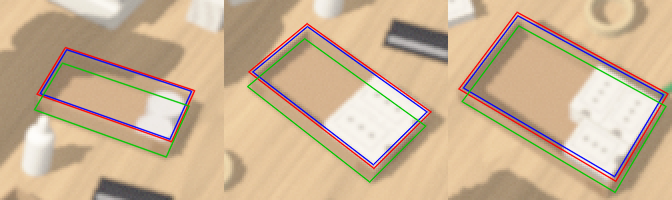

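View pics/d2.png

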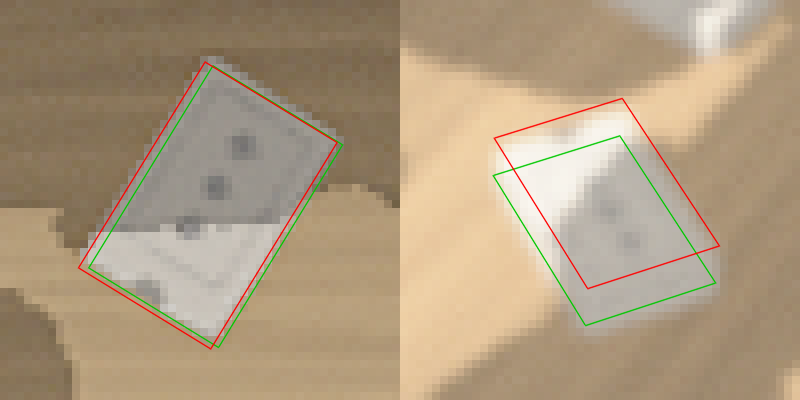

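```bash
python3 - <<'E'
from h import *
T=[(.572,.358,7),(.632,.024,-10.5),(.566,-.329,3.5)]
for c,sz,k in(("top",(60,94),6),("scene",(112,90),4)):
    f=grab_frame(c); ts=[]
    for x,y,a in T:
        a=np.radians(a)
        t=tile(f,[(traypts(x,y,a),(0,0,255)),(traypts(x,y,a,.004),(255,0,0)),(traypts(x,y,a,0,0),(0,200,0))],(88,94) if c=="top" else sz,k)
        ts.append(t)
    if c=="top": cv2.imwrite("pics/big_top.png",np.hstack([cv2.resize(t[:,84:-84],(266*1,int(564*266/360)),interpolation=cv2.INTER_AREA) for t in ts]))
    for i,t in enumerate(ts): cv2.imwrite(f"pics/big_{c}{i}.png",t)
E
```

```text
(no output)
```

View pics/big_top0.png

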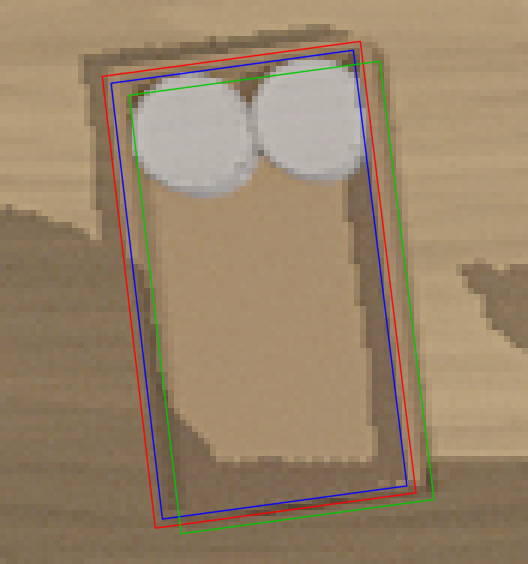

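View pics/big_top1.png

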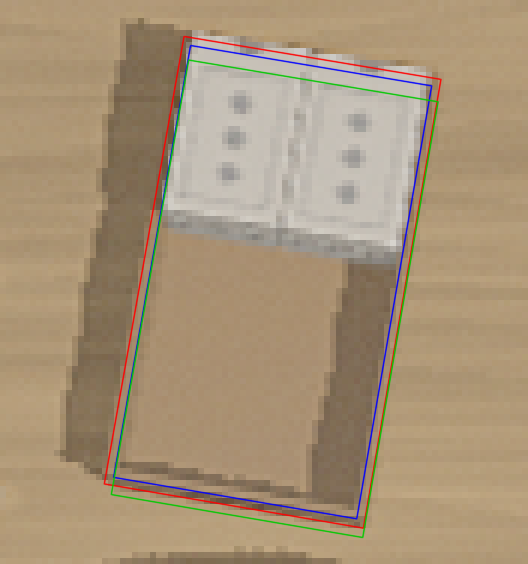

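View pics/big_top2.png

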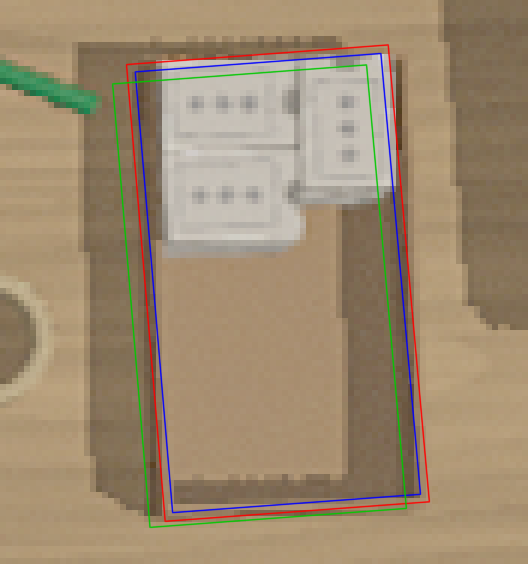

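View pics/big_scene1.png

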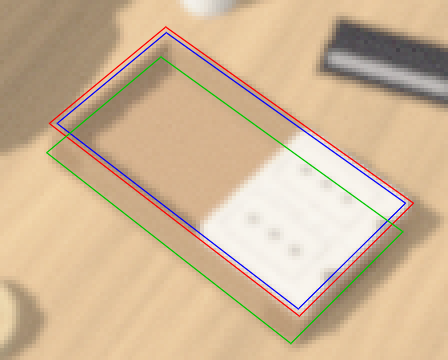

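View pics/big_scene2.png

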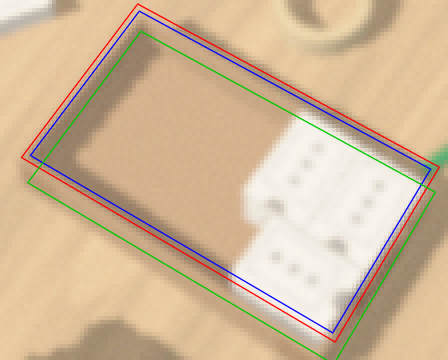

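```bash
python3 - <<'E'
from h import *
T=[(.574,.357,7),(.634,.024,-10.5),(.567,-.330,1.2)]
for c,sz,k in(("top",(88,94),6),("scene",(112,90),4)):
    f=grab_frame(c)
    for i,(x,y,a) in enumerate(T):
        a=np.radians(a)
        t=tile(f,[(traypts(x,y,a),(0,0,255)),(traypts(x,y,a,0,0),(0,200,0))],sz,k)
        cv2.imwrite(f"pics/c_{c}{i}.png",t)
E
```

```text
(no output)
```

View pics/c_top2.png

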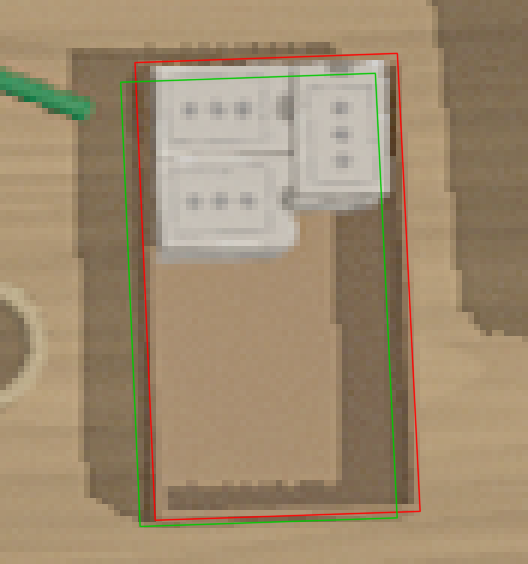

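View pics/c_scene2.png

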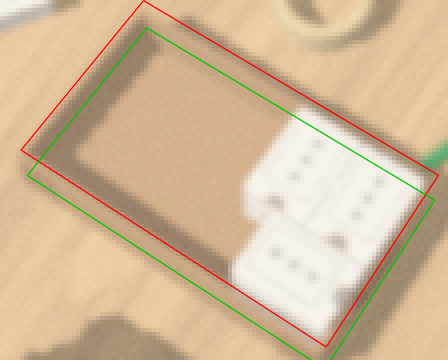

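View pics/c_scene0.png

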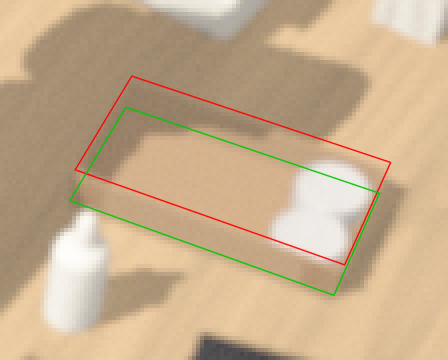

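```bash
cat >> h.py <<'E'
def rv(phi): return (R.from_euler('z',phi)*R.from_euler('x',np.pi)).as_rotvec()
def choose(p,phi):
    b=None
    for a in (phi,phi+np.pi):
        q=ik(p,rv(a))
        if q is None: continue
        if abs(q[5])>3.0: continue
        c=np.abs(np.array(q)-get_state()["q"])[5]+.3*abs(q[5])
        if b is None or c<b[0]: b=(c,a)
    assert b is not None,(p,phi); return b[1]
def st(m):
    s=get_state(); print(m,"t",round(s["clock"],2),"p",np.round(s["position"],4),"gap",round(s["finger_gap"]*85,1),"F",np.round(s["contact_force"],1),flush=True)
def pick(x,y,phi,z,N=30,zt=.2):
    a=choose([x,y,zt],phi); movep([x,y,zt],rv(a)); st("above")
    move_l([x,y,.06],.3)
    hit=move_l([x,y,z],.1,until_force=12); st(f"down hit={hit}")
    grab(N); st("grabbed"); move_l([x,y,zt],.3); st("lifted")
def place(x,y,phi,z,zt=.2):
    a=choose([x,y,zt],phi); movep([x,y,zt],rv(a)); st("over")
    move_l([x,y,z+.03],.3)
    hit=move_l([x,y,z],.06,until_force=6); st(f"placed hit={hit}")
    let_go(); sleep(.2); st("open"); move_l([x,y,zt],.25)
def snap(c,name,u0,v0,u1,v1,k):
    i=grab_frame(c)["img"][v0:v1,u0:u1,::-1]; i=(np.clip(i/255.,0,1)**.6*255).astype(np.uint8)
    cv2.imwrite(f"pics/{name}.png",cv2.resize(i,None,fx=k,fy=k,interpolation=2))
E
python3 - <<'E'
from h import *
r=np.radians
pick(.4263,-.158,r(97),.001)
st("x")
E
```

```text
above t 3.74 p [ 0.4264 -0.1588  0.2001] gap 85.0 F [-0.6 -0.3 -0.3]
down hit=False t 5.1 p [ 0.427  -0.1584  0.0018] gap 85.4 F [-0.7  0.4  0.4]
grabbed t 5.46 p [ 0.4269 -0.1583  0.0019] gap 58.6 F [-0.6  0.4  5.5]
lifted t 6.28 p [ 0.4255 -0.1576  0.1989] gap 58.4 F [-1.4  0.4 -1. ]
x t 6.28 p [ 0.4255 -0.1576  0.1989] gap 58.4 F [-1.4  0.4 -1. ]
```

```bash
python3 - <<'E'
from h import *
r=np.radians
place(.574,.357,r(7),.006)
st("t")
pick(.3769,.2855,r(84.3),.002)
snap("top","tinplaced",150,90,350,290,3)
E
```

```text
over t 8.21 p [0.5745 0.3557 0.2001] gap 58.5 F [ 0.2 -0.6 -0.4]
placed hit=True t 9.43 p [0.5735 0.3568 0.0055] gap 58.9 F [0.4 0.4 3.6]
open t 10.02 p [0.5729 0.3564 0.0049] gap 85.1 F [-0.7 -0.2  0.3]
t t 10.95 p [0.5732 0.3566 0.1986] gap 84.9 F [-0.5 -0.3 -0.7]
above t 12.14 p [0.3772 0.2856 0.1996] gap 85.2 F [ 1.  -0.5 -0.1]
down hit=False t 13.49 p [0.3776 0.2859 0.0028] gap 84.9 F [ 0.1  1.  -0. ]
grabbed t 13.95 p [0.3773 0.2857 0.0026] gap 44.0 F [-1.3 -0.7  6.8]
lifted t 14.76 p [0.3761 0.2851 0.1988] gap 44.1 F [-0.6 -0.3 -0.6]
```

View pics/tinplaced.png

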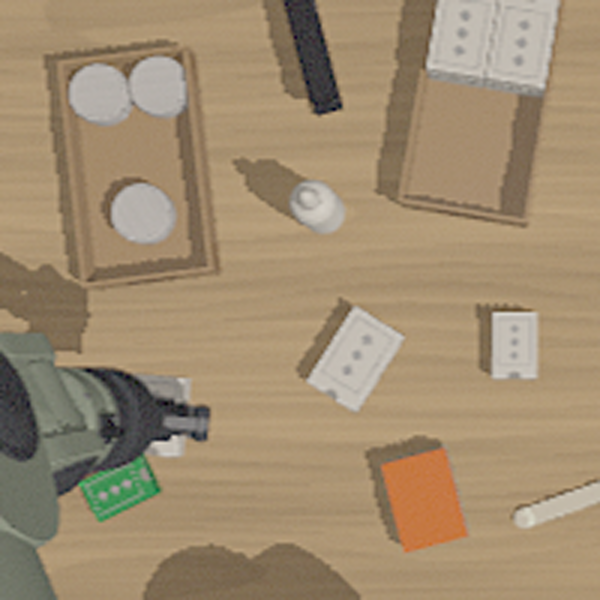

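The tin lies flat in the free end, at crop (143,212). The mini is held at a 44 mm gap.

```bash
python3 - <<'E'
from h import *
r=np.radians
place(.567,-.330,r(1.2),.007)
pick(.4374,-.0137,r(88),.002)
snap("top","mini1",380,80,480,200,5)
snap("scene","mini1s",240,250,380,370,5)
E
```

```text
over t 17.11 p [ 0.5674 -0.3288  0.2001] gap 43.9 F [-0.2 -0.2  0.5]
placed hit=True t 18.33 p [ 0.5665 -0.3296  0.0064] gap 44.2 F [-0.1  0.5  4. ]
open t 19.02 p [ 0.5661 -0.3293  0.006 ] gap 85.0 F [-0.  -0.2 -0.5]
above t 21.23 p [ 0.438  -0.0142  0.1998] gap 84.9 F [0.  0.  0.1]
down hit=False t 22.58 p [ 0.4382 -0.0139  0.0028] gap 85.0 F [ 0.2 -0.4 -0.2]
grabbed t 23.04 p [ 0.4379 -0.0138  0.0026] gap 44.0 F [-1.5  0.4  4.8]
lifted t 23.85 p [ 0.4365 -0.0135  0.1989] gap 44.2 F [-0.7 -0.4 -1. ]
```

View pics/mini1.png

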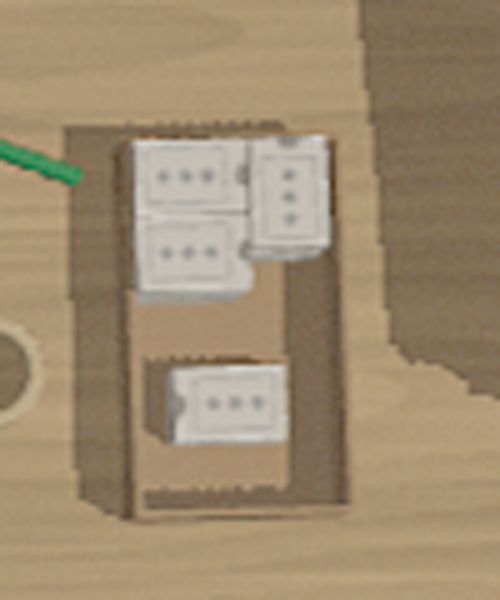

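View pics/mini1s.png

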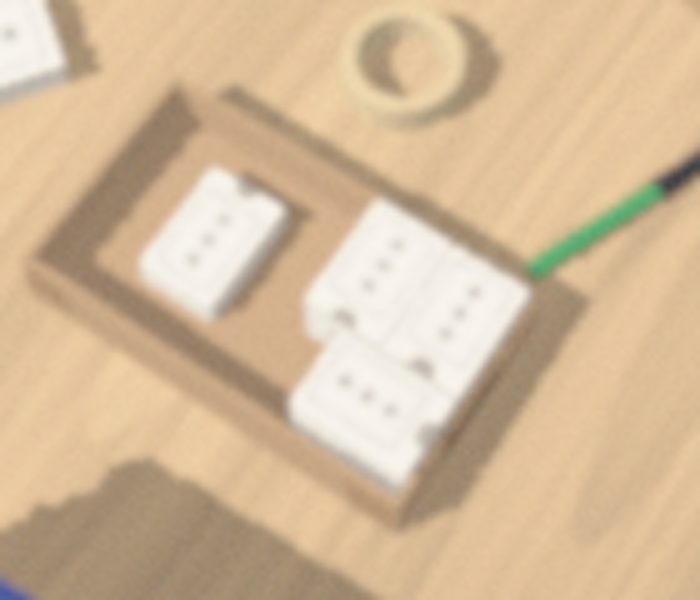

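Mini A lies flat and centred, at crop (228,404). Mini B goes on top.

```bash
python3 - <<'E'
from h import *
r=np.radians
place(.5665,-.330,r(1.2),.027)
pick(.424,.146,r(58),.001)
snap("top","mini2",380,80,480,200,5)
snap("scene","mini2s",240,250,380,370,5)
E
```

```text
over t 25.24 p [ 0.5662 -0.3289  0.1994] gap 44.1 F [ 0.4 -0.8  0. ]
placed hit=True t 26.4 p [ 0.566  -0.3296  0.0264] gap 43.8 F [-0.1  0.2  4.4]
open t 27.08 p [ 0.5656 -0.3293  0.026 ] gap 85.2 F [-0.7  0.4  0.4]
above t 29.74 p [0.4248 0.1455 0.2001] gap 85.2 F [0.  0.3 0.7]
down hit=False t 31.1 p [0.4248 0.1462 0.0017] gap 84.9 F [0.9 0.6 0.2]
grabbed t 31.48 p [0.4246 0.1461 0.0017] gap 57.0 F [-0.7  0.2  6. ]
lifted t 32.29 p [0.4231 0.1459 0.1989] gap 56.8 F [-0.5 -0.3 -1.4]
```

View pics/mini2.png

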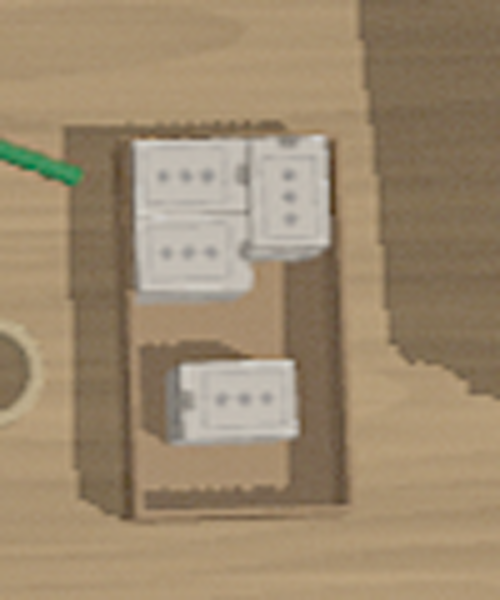

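View pics/mini2s.png

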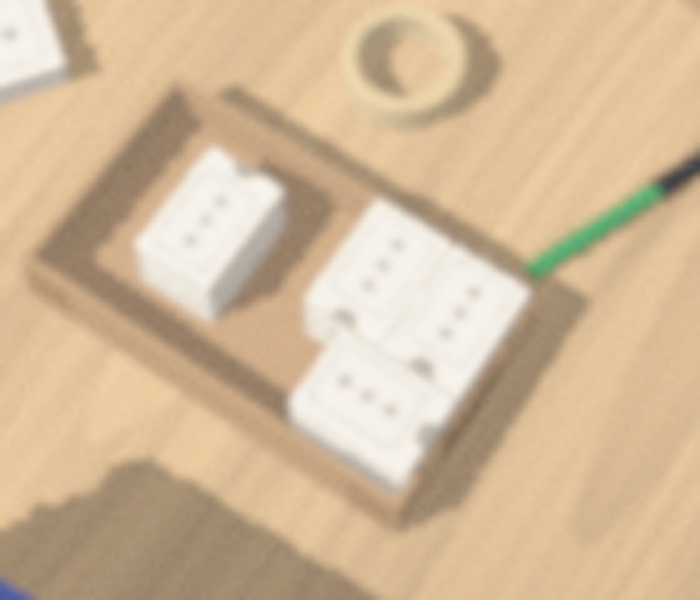

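The minis are neatly stacked, with the top one at crop (238,400). Next are the decks.

```bash
python3 - <<'E'
from h import *
r=np.radians
place(.634,.024,r(-10.5),.006)
pick(.3896,-.3122,r(145.5),.001)
snap("top","deck1",265,70,355,180,5)
snap("scene","deck1s",330,180,450,280,5)
E
```

```text
over t 33.35 p [0.6327 0.0245 0.1987] gap 57.0 F [ 0.   0.3 -1.3]
placed hit=True t 34.58 p [0.6334 0.024  0.0056] gap 57.3 F [ 0.3 -0.6  4.4]
open t 35.17 p [0.6328 0.0241 0.0051] gap 84.7 F [ 0.7 -0.2  1.1]
above t 37.64 p [ 0.3902 -0.3118  0.1999] gap 85.3 F [-0.1 -0.7  0.4]
down hit=False t 39.0 p [ 0.3901 -0.3128  0.0018] gap 85.4 F [ 0.3 -1.  -0.4]
grabbed t 39.38 p [ 0.3901 -0.3127  0.0018] gap 57.1 F [-0.4  1.1  5.5]
lifted t 40.19 p [ 0.3889 -0.3115  0.1987] gap 56.7 F [-0.4  0.3 -2. ]
```

View pics/deck1.png

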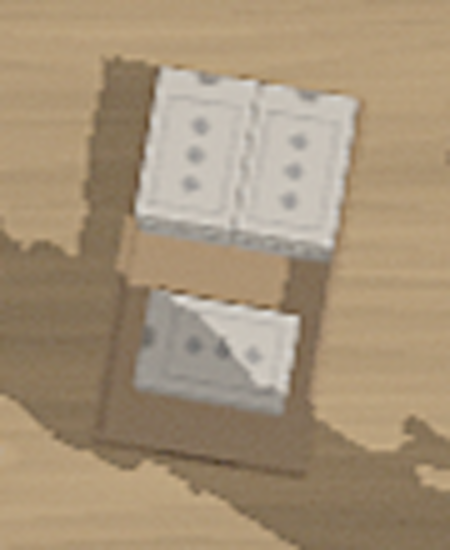

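View pics/deck1s.png

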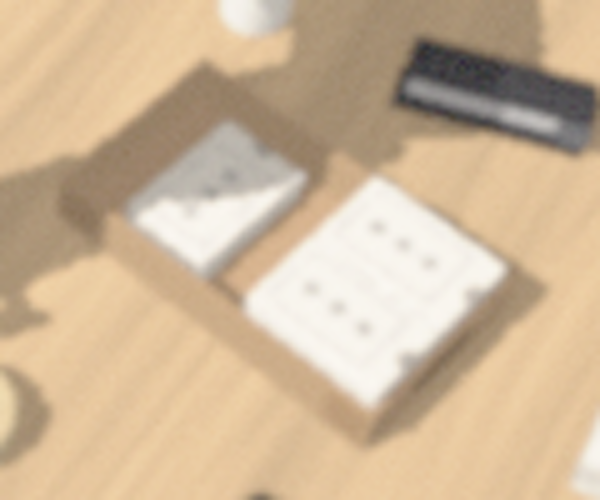

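Deck 1 lies flat and centred at crop (217,352). I stack deck 2 on it and then check all three trays.

```bash
python3 - <<'E'
from h import *
r=np.radians
place(.6335,.024,r(-10.5),.028)
set_joints([-1.394,.326,-.193,1.052,0,1.437]); st("home")
snap("top","fin",150,75,470,275,2.5)
snap("scene","fins",220,90,470,360,2.2)
E
```

```text
over t 41.83 p [0.6333 0.0228 0.1999] gap 57.3 F [-0.4 -0.5 -1.8]
placed hit=True t 42.98 p [0.633  0.0241 0.0277] gap 57.0 F [-1.6 -0.7  4.5]
open t 43.58 p [0.6324 0.024  0.0271] gap 85.3 F [ 0.2  0.1 -0.4]
home t 46.97 p [ 0.169  -0.5232  0.2312] gap 85.0 F [ 0.2  1.1 -0.2]
```

View pics/fin.png

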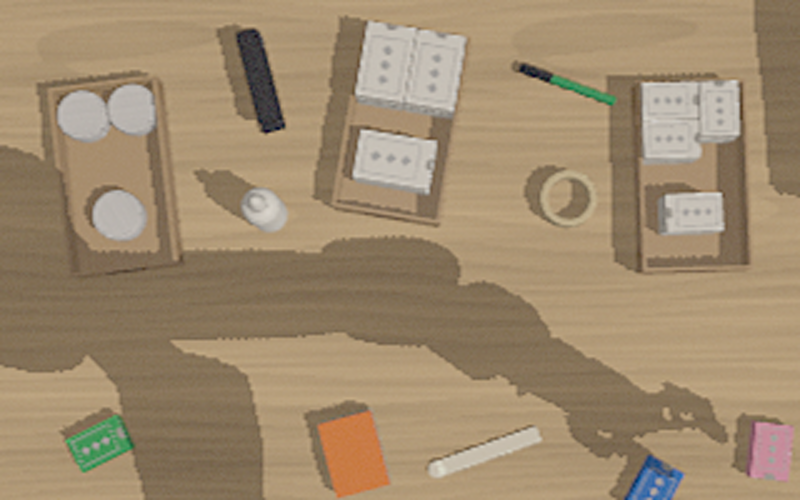

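View pics/fins.png

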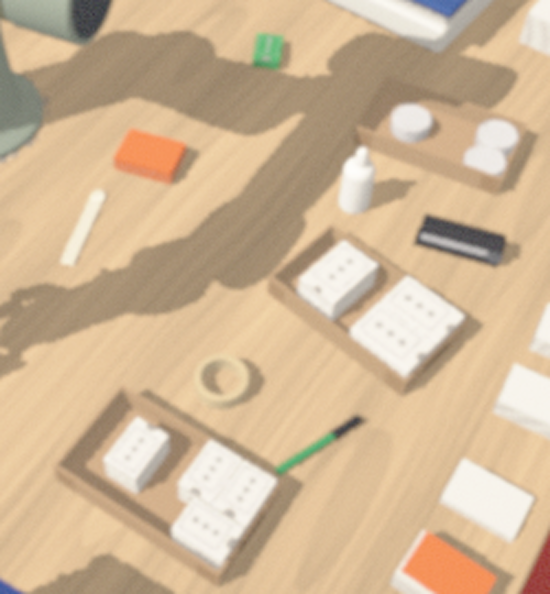

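The final views show everything in place: tin at (119,215), decks stacked at (395,160), minis stacked at (691,212), and the glue upright at (264,208). The look-alikes have not moved.

```bash
python3 -c "
from cell import *
sign_off()"
```

```text
the job is handed in; nothing more can be done
```

All five packs are in their trays and the job is handed in, at about 47 s of the 131 s allowed. The tin lies in the tin tray. The two small boxes are stacked two high in the small-box tray, and the two large ones likewise in theirs. Every pack lies flat with its face up.

- **Last checks:** top and scene pictures taken with the arm back at its start pose show both stacks square. The glue bottle is upright, and the green, blue, pink and orange look-alikes were not moved. The grip widths matched the given sizes to 1–2 mm.
- **Disagreements:** for three of the packs, the two cameras' position fits differed by 6–9 mm in y. I went mostly by the top camera, and the grasps and placings came out well.
- **Missed detections:** the networks did not find the second large box, and the small-box tray's yaw was uncertain by about 2°. I set both by laying outlines over the pictures.

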